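Tip out the returned boules and nest the empty tub

ROBOT

A 6-joint arm with a two-finger parallel gripper is mounted at the origin on the work surface. World frame = base frame: x ahead of the robot, y to its left, z up, the work surface at z = 0. Lengths are in m, angles in rad, forces in N, time in s.
With the tool pointing down it reaches from about 0.35 to 0.975 m from the base axis. Payload 4.9 kg.
Tool frame: the origin (TCP) lies on the centre line of the jaws, within the pads' length; the fingertips stand manip.tip_reach ahead of it and the grasp point (between the pads) is the TCP (manip.tip_reach is the distance from the TCP to the fingertips, in m); z points along the fingers, y is the line along which they close (so a half turn about z gives the same grasp; the last joint's range is limited). The gripper opens to 85 mm and grips with 20 to 120 N. Pads are 22 mm wide; open, the fingers measure 114 mm over their backs; the gripper's body (76 mm by 85 mm) begins 54 mm behind the grasp point. The pads swing forward as they close: fully open they stand 13 mm farther back than shut.
Start: joints at [1.224, 0.053, 1.613, -0, 1.476, -0.119], TCP at [0.141, 0.609, 0.25] pointing down, gripper open.
Joint ranges: [-3.01, 3.01], [-1.01, 2.22], [0.06, 2.58], [-1.02, 4.17], [0.09, 2.62], [-3.14, 3.14]. Speed limits (rad/s): [2.57, 2.57, 3.14, 3.14, 3.14, 3.14].

INTERFACE

Orientations are given as a unit quaternion [w, x, y, z].
In Python, from plant import manip gives the robot as it stands. The module is installed in compiled form; this text tells all that it offers.
- The arm moves only by the tool move_arm, never from a script. Its argument "rows" is a list of rows, each a list of 7 numbers: the shift along the tool's x, y, z in cm, then the turn, a rotation vector about the tool's x, y, z in degrees, then the opening, from -1 (shut) to 1 (fully open). In form: [[tx, ty, tz, ax, ay, az, jaw], ...]. A call has 1 to 20 rows; each row shifts and turns the commanded pose from where the row before left it, along the tool's axes as they then stand; what a row does not reach is not made up. A row lasts 1/12 s, in which the tool goes at most 41.7 mm and 7.16 degrees, less where a joint would pass 70% of its speed; a pose out of reach is approached as far as the arm can. A call is refused whole if a number of a shift passes 4.17 or a number of a turn 7.16, either way. A call with a gripper value outside its range is refused whole. The fingers move at their own pace and stop on an object; the grip force is fixed at half the most. Time passes only in rows, so rows that do not move let the fingers close. It gives the time, the measured TCP pose, the force, the opening and the grip force at its end, in the units of the state.
- manip.state(): the state, without advancing time (a new reading comes with each control period).
- manip.grab_frame(name): name is "scene" or "top" or "wrist"; returns a dict with "img" (400x640x3 uint8, blue, green, red), "mtx" (3x3 intrinsics, pixels), "k1" (the pictures are not rectified: a ray, as slopes to the right and down, at radius r is drawn at 1 + k1 r^2 times it, then the intrinsics apply), "R" (3x3) and "t" (3): a world point X has camera coordinates R X + t. Camera axes: x right, y down, z forward; pixel columns grow to the right and rows downward; lengths in m; the calibration is good to about 2 mm. A picture is of the moment at which its call begins. There is no depth.
- manip.job_done(): hands the job in; it is judged then, once.
The state is a dict: "time": time; "joint_pos": joint angles; "joint_vel": joint speeds; "joint_efforts": joint torques, N m; "tool_pos": TCP position; "tool_rot": TCP orientation; "contact_force": force on the tool from outside, world axes, zero at the start; "ft_torque": the same for the moment, N m; "gripper_width": opening from 0.0 (shut) to 1.0 (fully open); "grasp_force": force on a finger pad.
Only numpy, scipy, OpenCV 4.12 (cv2) and the standard library are available. Lean on these libraries where they do the work, as an engineer would, in place of code of your own. Each camera call takes 0.05 s, during which the arm holds its last target. There are 200 camera calls.

TASK

Check in the returned set of boules: the tub on the plywood riser is full and too heavy to lift, so take it by the tab on its back, rock it forward on its front bottom edge and let all six boules roll out into the wooden tray in front, slowly enough that none jumps out; do not lift that edge off the riser or slide it off the front while boules are in the tub. Then stack the empty tub gently in the spare tub, the same way round, so that it sits fully down and level, and let go. The spare tub stays standing where it is, and the disc cases, the scanner and the tape dispenser are left alone.

Things in the scene. Friction and masses are not known exactly. Their poses are not given: they have to be found in the camera images.
- tub: Full grey plastic tub on the riser, lip towards the tray: 0.6 kg plus six boules, 1.8 kg in all. Origin: centre of its flat base; z up, lip to its -x, back and grip tab to its +x. Base 130 (x) by 160 mm (y), solid 10 mm. Sides lean out 9 deg, 4 mm thick, rims level at z = 115 mm; a band 10 mm thick hangs outside each rim down to z = 79 mm (216 mm over all). Back leans out 15 deg to +x, 8 mm thick.
- tub_toe (a point): Middle of the full tub's front bottom edge, on which it rocks: (-65, 0, 0) mm in the tub's frame; 6 to 11 mm behind the riser's front edge, on rubber.
- tub_lip (a point): Middle of the full tub's pouring lip, (-140, 0, 85) mm in its frame. The front wall (4 mm) rises upright for 10 mm from the toe, then leans out 45 deg to this lip. With the tub rocked forward 45 deg this wall is level; the boules roll out at about 50 deg; all are out within 2 s at 55 deg if the last 10 deg are rocked slowly (3 deg/s).
- tub_grip (a point): Middle of the full tub's grip tab and of its 8 mm thickness: (98, 0, 140) mm in the tub's frame. The tab carries the back wall on in the same plane (leaning 15 deg to +x), 100 mm wide (y), from the rim at z = 115 up to z = 155 mm; free for 50 mm or more on both faces.
- spare_tub: The empty spare tub on the counter: exact twin of the full one, same frame, loose, 0.6 kg. A tub set in it the same way round rests with its bands on this one's rims, base 36 mm above this base, axes parallel; play is then 1.6 mm to each side, and its origin may lie from 1 mm behind (+x) to 30 mm before (-x) this one's. Its own tab stands 155 mm high.
- tray: Open wooden tray with a grey felt floor, fixed in front of the riser: 280 mm (x) by 320 mm (y), walls 90 mm high and 8 mm thick, floor 9 mm thick. Origin at the centre of its underside; its +x side is next to the riser.
- riser: Low plywood display riser with a rubber top, fixed: 200 mm (x) by 250 mm (y), 105 mm high. Origin under its centre on the counter; front edge (towards the tray) at its x = -100 mm.
- boule0_center (a point): Centre of boule 1 of 6: dark hardwood ball, 70 mm across, 0.2 kg.
- boule1_center (a point): Centre of boule 2 of 6: dark hardwood ball, 70 mm across, 0.2 kg.
- boule2_center (a point): Centre of boule 3 of 6: dark hardwood ball, 70 mm across, 0.2 kg.
- boule3_center (a point): Centre of boule 4 of 6: dark hardwood ball, 70 mm across, 0.2 kg.
- boule4_center (a point): Centre of boule 5 of 6: dark hardwood ball, 70 mm across, 0.2 kg.
- boule5_center (a point): Centre of boule 6 of 6: dark hardwood ball, 70 mm across, 0.2 kg.
- disc_stack: Bystander: flat stack of five disc cases, 190 by 135 mm, 75 mm high, loose. Origin at the centre of its underside.
- scanner: Bystander: bar-code scanner on a round 110 mm foot, 170 mm high, loose. Origin at the centre of its underside.
- tape_dispenser: Bystander: heavy black desk tape dispenser, 150 by 64 mm, 89 mm high, loose. Origin at the centre of its underside.
Things that resemble listed ones, but are neither listed nor needed, are in the scene too. What is shaped like the part that bears boule4_center but pink is not meant.

How it is judged:
By the outcome, as a careful person would: the job done as asked, in the order asked, and still so for the second after the job is handed in, with the robot touching nothing.
It also fails if it takes over 58 s, if anything falls off the work surface, if the arm or the gripper's body presses on something with over 40 N, if the wrist force passes 120 N, or if a joint passes its speed limit or range.

## Working session

There is one attempt and no reset: what is moved stays moved. The work goes in short steps, Python scripts to look and compute and a tool call to move; the robot and the scene stay as the last step left them, time stands still between calls to the robot, and variables do not carry over. Pictures are saved under pics/ and viewed, at most 10 in all, crops included, and the job is handed in when it is done.

Besides the shell and the picture viewer there is one more tool, called after "Emit:" as name([rows], argument=value, ...), one row to a line, values as JSON. move_arm: Moves the arm, as the interface text tells. Its arguments: {"type":"object","properties":{"rows":{"type":"array","items":{"type":"array","items":{"type":"number"}}}},"required":["rows"]}

```bash
mkdir -p pics; cat > h.py <<'E'
import numpy as np, cv2
from plant import manip
def grab(n):
    f=manip.grab_frame(n); return f
def ray(f,u,v):
    d=np.array([(u-f["mtx"][0][2])/f["mtx"][0][0],(v-f["mtx"][1][2])/f["mtx"][1][1]])
    p=d.copy()
    for _ in range(20): p=d/(1+f["k1"]*(p@p))
    R=np.array(f["R"]);c=-R.T@np.array(f["t"]);r=R.T@np.array([p[0],p[1],1]);return c,r/np.linalg.norm(r)
def onz(f,u,v,z):
    c,r=ray(f,u,v);return c+r*(z-c[2])/r[2]
def two(f,a,g,b):
    c,r=ray(f,*a);d,s=ray(g,*b)
    k=np.linalg.lstsq(np.c_[r,-s],d-c,rcond=None)[0]
    P=c+r*k[0];Q=d+s*k[1];return (P+Q)/2,np.linalg.norm(P-Q)
def proj(f,X):
    p=np.array(f["R"])@X+np.array(f["t"]);q=p[:2]/p[2];q=q*(1+f["k1"]*(q@q))
    return np.array([q[0]*f["mtx"][0][0]+f["mtx"][0][2],q[1]*f["mtx"][1][1]+f["mtx"][1][2]])
E
python3 - <<'E'
from h import *
import pickle
F={}
for n in("scene","top","wrist"):
    f=grab(n);F[n]=f;cv2.imwrite(f"pics/{n}0.png",f["img"]);c,r=ray(f,320,200);print(n,c,r)
pickle.dump(F,open("F0.pkl","wb"))
print(manip.state(),manip.tip_reach)
E
```

```text
scene [ 1.01421607 -0.84904534  1.20954441] [-0.31587683  0.61439232 -0.72301031]
top [0.39939544 0.00848223 1.538451  ] [ 0.08005409 -0.01863425 -0.99661633]
wrist [0.06084041 0.62692202 0.3728982 ] [ 0.32056935 -0.06902947 -0.94470642]
{'time': 0.15, 'joint_pos': array([ 1.22403130e+00,  5.32383349e-02,  1.61405961e+00,  9.07783429e-06,
        1.47602577e+00, -1.19022028e-01]), 'joint_vel': array([ 0.00049417, -0.00120993, -0.00417545, -0.00071305, -0.00124653,
       -0.00022803]), 'joint_efforts': array([ 2.09658506e-04, -3.94240487e+01, -3.70724165e+01, -1.15114294e-04,
        4.64754659e-03, -3.24530606e-05]), 'tool_pos': array([0.14095324, 0.6083898 , 0.24927649]), 'tool_rot': array([-2.04155251e-04,  1.13625958e-01,  9.93523222e-01, -8.41120279e-04]), 'contact_force': array([-0.28116423,  0.02679795,  0.31998182]), 'ft_torque': array([-0.00010208, -0.03368741, -0.08014673]), 'grasp_force': 0.0, 'gripper_width': 0.9977221559032273} 0.019
```

View pics/scene0.png

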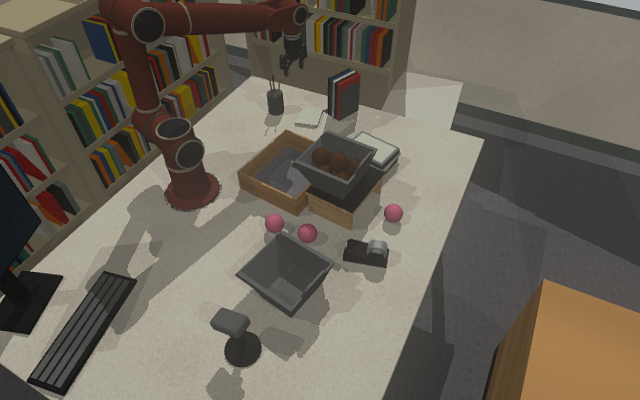

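View pics/top0.png

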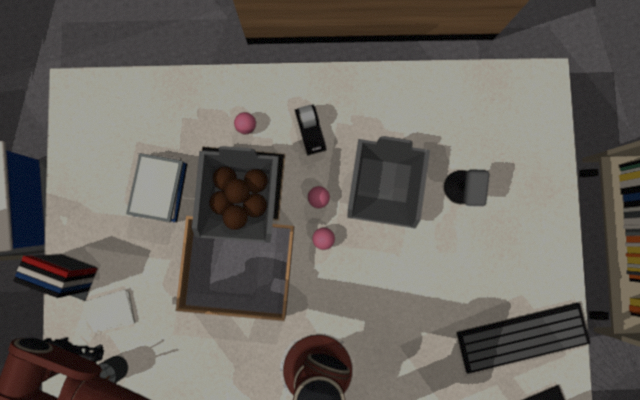

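The scene view shows the full tub with brown boules at about (335,160), the tray at (275,170) and the spare tub at (285,272). In the top view (up is +x), the full tub is at (237,193), the spare at (388,183) and the tray at (237,265). The pink balls are at (245,123), (318,197) and (323,238). The two tubs are the only candidates: the one with boules, on the riser, is the full one. The pink balls are decoys. Next, an enlarged crop.

```bash
python3 - <<'E'
from h import *
import pickle
F=pickle.load(open("F0.pkl","rb"))
def crop(n,x0,y0,w,h,s,o):
    im=F[n]["img"][y0:y0+h,x0:x0+w]; im=(255*(im/255.)**0.5).astype('uint8')
    cv2.imwrite(o,cv2.resize(im,None,fx=s,fy=s,interpolation=cv2.INTER_CUBIC))
crop("top",180,130,260,120,3,"pics/topc.png")
crop("scene",230,120,180,200,3,"pics/scc.png")
E
```

```text
(no output)
```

View pics/topc.png

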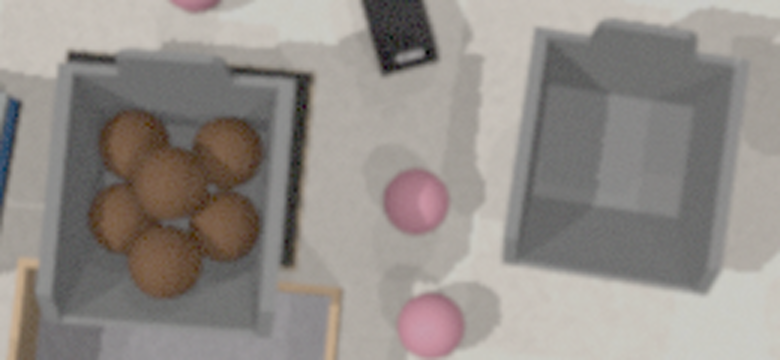

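View pics/scc.png

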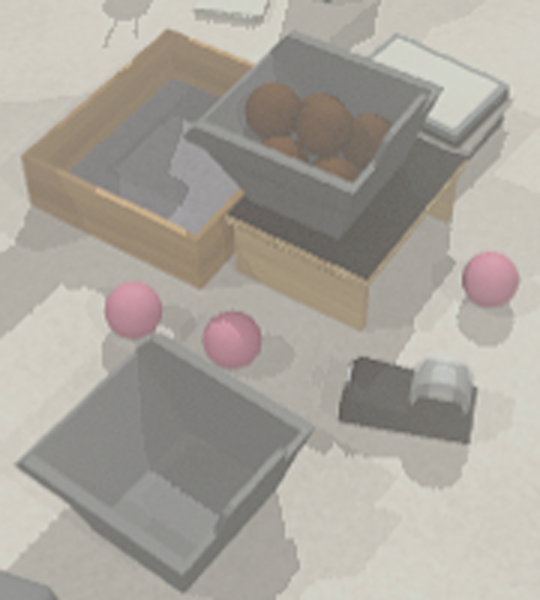

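The crop confirms six brown boules in the tub on the riser, with the tab at the top edge (crop 120-220,55). The spare's tab is at crop (595-692,30). Now the coarse poses from the top view.

```bash
python3 - <<'E'
from h import *
import pickle
F=pickle.load(open("F0.pkl","rb"));f=F["top"]
def P(u,v,z): return onz(f,180+u/3,130+v/3,z)[:2].round(4)
for n,z,pts in (("full tab top",.260,[(120,52),(220,58)]),("full rim outer BL,FL,BR,FR",.22,[(68,65),(42,310),(297,75),(270,332)]),
 ("riser",.105,[(68,52),(312,72),(292,265)]),
 ("spare tab",.155,[(600,20),(695,36)]),("spare rim BL FL BR FR",.115,[(533,30),(505,262),(748,62),(708,292)])):
    print(n,[list(P(*p,z)) for p in pts])
g=F["scene"]
for n,a,b in (("full BL",(68,65),(440,90)),("full FL",(42,310),(290,35)),("spare FL",(505,262),(152,337)),("spare BR",(748,62),(183,590)),("spareFR",(708,292),(20,463)),("spareBL",(533,30),(312,432))):
    print(n,two(f,(180+a[0]/3,130+a[1]/3),g,(230+b[0]/3,120+b[1]/3)))
E
```

```text
full tab top [[np.float64(0.6485), np.float64(0.2463)], [np.float64(0.6411), np.float64(0.158)]]
full rim outer BL,FL,BR,FR [[np.float64(0.6454), np.float64(0.3012)], [np.float64(0.4232), np.float64(0.3254)], [np.float64(0.6313), np.float64(0.0928)], [np.float64(0.3987), np.float64(0.1211)]]
riser [[np.float64(0.6799), np.float64(0.3267)], [np.float64(0.6542), np.float64(0.0852)], [np.float64(0.4635), np.float64(0.1083)]]
spare tab [[np.float64(0.6896), np.float64(-0.195)], [np.float64(0.6721), np.float64(-0.286)]]
spare rim BL FL BR FR [[np.float64(0.6895), np.float64(-0.1342)], [np.float64(0.461), np.float64(-0.0996)], [np.float64(0.6528), np.float64(-0.3459)], [np.float64(0.427), np.float64(-0.2966)]]
full BL (array([0.64862221, 0.30355551, 0.21710479]), np.float64(0.006110867654267078))
full FL (array([0.42967382, 0.33345396, 0.20370033]), np.float64(0.014612664093536658))
spare FL (array([ 0.46842747, -0.09692088,  0.0914771 ]), np.float64(0.01565063568384285))
spare BR (array([ 0.65860115, -0.35141546,  0.08932017]), np.float64(0.0031100124201000195))
spareFR (array([ 0.43091797, -0.30017473,  0.08596542]), np.float64(0.008499873866712207))
spareBL (array([ 0.69331399, -0.13522081,  0.10004118]), np.float64(0.0018913601540053184))
```

```bash
cat >> h.py <<'E'
from scipy.spatial.transform import Rotation as Ro, Slerp
def pose(s=None):
    s=s or manip.state();q=s["tool_rot"];return np.array(s["tool_pos"]),Ro.from_quat([q[1],q[2],q[3],q[0]])
def toolrot(yaw,tilt):
    """tool y along tub x, tool z along tab plane; yaw deg of tub, tilt deg = lean of tool z toward +x from straight down"""
    t=np.radians(tilt);z=np.array([np.sin(t),0,-np.cos(t)]);y=np.array([np.cos(t),0,np.sin(t)])
    return Ro.from_euler('z',yaw,degrees=True)*Ro.from_matrix(np.c_[np.cross(y,z),y,z])
def rows(p,R,path,jaw,rd=2,ra=2):
    """path: list of (pos,Rot) per row; prints rounded tool-frame rows; returns final commanded"""
    out=[]
    for q,S in path:
        d=np.round(R.inv().apply(q-p)*100,rd);a=np.round((R.inv()*S).as_rotvec(degrees=True),ra)
        out.append([*map(float,d),*map(float,a),jaw]);p=p+R.apply(d/100);R=R*Ro.from_rotvec(a,degrees=True)
    print("max",np.abs(np.array(out)).max(0));print(str(out).replace(" ","").replace(".0,",",").replace("-0,","0,"))
    return p,R
def lin(p,R,q,S,n):
    sl=Slerp([0,1],Ro.concatenate([R,S]));return [(p+(q-p)*k/n,sl(k/n)) for k in range(1,n+1)]
E
python3 - <<'E'
from h import *
p,R=pose()
rows(p,R,lin(p,R,np.array([.56,.2,.48]),toolrot(-6,0),20),1)
E
```

```text
max [2.92 2.16 1.16 0.01 0.01 4.15 1.  ]
[[-2.5,-1.52,-1.15,0,0,4.15,1],[-2.61,-1.33,-1.15,-0.01,0.01,4.15,1],[-2.69,-1.14,-1.16,0,0,4.14,1],[-2.77,-0.95,-1.15,-0.01,0,4.15,1],[-2.83,-0.74,-1.15,0,0.01,4.15,1],[-2.88,-0.53,-1.15,-0.01,0,4.15,1],[-2.91,-0.32,-1.16,0,0,4.14,1],[-2.92,-0.12,-1.15,-0.01,0,4.15,1],[-2.92,0.1,-1.15,0,0.01,4.15,1],[-2.91,0.31,-1.16,0,0,4.15,1],[-2.88,0.53,-1.15,-0.01,0,4.14,1],[-2.84,0.72,-1.15,0,0.01,4.15,1],[-2.77,0.93,-1.16,-0.01,0,4.15,1],[-2.7,1.13,-1.15,0,0,4.15,1],[-2.61,1.32,-1.15,-0.01,0.01,4.14,1],[-2.51,1.51,-1.16,0,0,4.15,1],[-2.39,1.68,-1.15,-0.01,0,4.15,1],[-2.26,1.85,-1.15,0,0.01,4.15,1],[-2.13,2.02,-1.16,-0.01,0,4.14,1],[-1.97,2.16,-1.15,0,0,4.15,1]]
```

Emit:
move_arm([
  [-2.5,-1.5,-1.15,0,0,4.15,1],
  [-2.6,-1.3,-1.15,0,0,4.15,1],
  [-2.7,-1.1,-1.15,0,0,4.15,1],
  [-2.8,-0.9,-1.15,0,0,4.15,1],
  [-2.8,-0.7,-1.15,0,0,4.15,1],
  [-2.9,-0.5,-1.15,0,0,4.15,1],
  [-2.9,-0.3,-1.15,0,0,4.15,1],
  [-2.9,-0.1,-1.15,0,0,4.15,1],
  [-2.9,0.1,-1.15,0,0,4.15,1],
  [-2.9,0.3,-1.15,0,0,4.15,1],
  [-2.9,0.5,-1.15,0,0,4.15,1],
  [-2.8,0.7,-1.15,0,0,4.15,1],
  [-2.8,0.9,-1.15,0,0,4.15,1],
  [-2.7,1.1,-1.15,0,0,4.15,1],
  [-2.6,1.3,-1.15,0,0,4.15,1],
  [-2.5,1.5,-1.15,0,0,4.15,1],
  [-2.4,1.7,-1.15,0,0,4.15,1],
  [-2.3,1.9,-1.15,0,0,4.15,1],
  [-2.1,2.0,-1.15,0,0,4.15,1],
  [-2.0,2.2,-1.15,0,0,4.15,1],
])

```text
time: 1.82
tool_pos: [0.5612, 0.2005, 0.4805]
tool_rot: [-0.0, 0.745, 0.667, -0.0]
contact_force: [-0.1, 0.5, -0.4]
gripper_width: 1.001
grasp_force: 0.0
```

```bash
python3 - <<'E'
from h import *
import pickle
f=grab("wrist");pickle.dump(f,open("W1.pkl","wb"))
im=(255*(f["img"]/255.)**0.6).astype('uint8');cv2.imwrite("pics/w1.png",im)
p,R=pose();print(p,R.as_matrix().round(3)); print(ray(f,320,200))
E
```

```text
[0.56449477 0.19688758 0.48205676] [[ 0.117  0.993  0.004]
 [ 0.993 -0.117 -0.003]
 [-0.002  0.004 -1.   ]]
(array([0.57014282, 0.28200618, 0.60415332]), array([-0.02911416, -0.32688112, -0.94461691]))
```

View pics/w1.png

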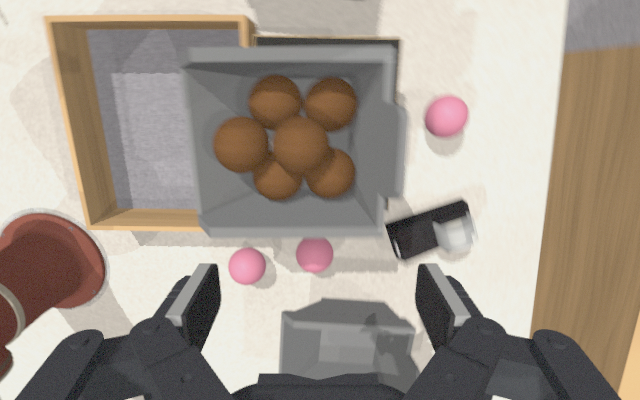

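The wrist view shows the full tub with rim corners near (183,48), (393,45), (205,235) and (385,235). Its tab runs along the right edge at (388-405,105-197). The spare is at (345,330), partly hidden by the fingers. I'll take two more wrist views for the baseline.

Emit:
move_arm([
  [-2,0,0,0,0,0,1],
  [-2,0,0,0,0,0,1],
  [-2,0,0,0,0,0,1],
  [-2,0,0,0,0,0,1],
  [-2,0,0,0,0,0,1],
  [-1,0,0,0,0,0,1],
  [0,0,0,0,0,0,1],
  [0,0,0,0,0,0,1],
])

```text
time: 2.53
tool_pos: [0.5488, 0.0924, 0.4802]
tool_rot: [-0.0, 0.744, 0.669, 0.0]
contact_force: [0.2, 0.3, -0.1]
gripper_width: 1.001
grasp_force: 0.0
```

```bash
python3 - <<'E'
from h import *
import pickle
f=grab("wrist");pickle.dump(f,open("W2.pkl","wb"))
print(pose()[0])
E
```

```text
[0.54876841 0.09282355 0.48010676]
```

Emit:
move_arm([
  [-3,0,0,0,0,0,1],
  [-3,0,0,0,0,0,1],
  [-3,0,0,0,0,0,1],
  [-3,0,0,0,0,0,1],
  [-3,0,0,0,0,0,1],
  [-3,0,0,0,0,0,1],
  [-3,0,0,0,0,0,1],
  [-2,0,0,0,0,0,1],
  [0,0,0,0,0,0,1],
  [0,0,0,0,0,0,1],
])

```text
time: 3.42
tool_pos: [0.5249, -0.1362, 0.4799]
tool_rot: [-0.001, 0.744, 0.669, 0.0]
contact_force: [-0.2, -0.2, -0.8]
gripper_width: 1.002
grasp_force: 0.0
```

```bash
python3 - <<'E'
from h import *
import pickle
f=grab("wrist");pickle.dump(f,open("W3.pkl","wb"))
print(pose()[0])
G=[pickle.load(open(f"W{i}.pkl","rb"))["img"] for i in (2,3)]
im=np.vstack([G[0][0:300],G[1][0:300]]);im=(255*(im/255.)**0.6).astype('uint8');cv2.imwrite("pics/w23.png",im)
E
```

```text
[ 0.52492948 -0.13558037  0.48014731]
```

View pics/w23.png

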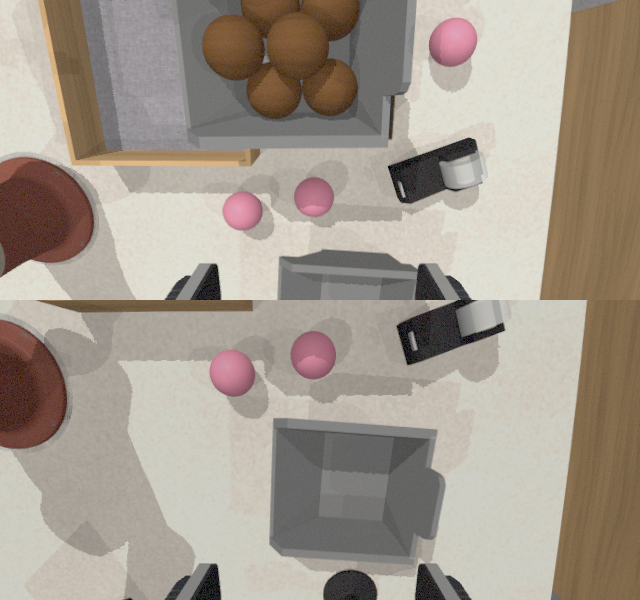

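In the lower half (W3), the spare shows rim corners at (275,120), (437,131), (283,253) and (413,261), with its tab at (435-444,175-235). The upper half (W2) shows the full tub's lower rim at y=145 and its tab edge at x of about 410. Next I'll fit the edges at subpixel level.

```bash
cat >> h.py <<'E'
def edge(f,a,b,w=6,n=40,sign=0):
    """refine a straight edge between pixels a,b; returns two pixels on it"""
    g=cv2.GaussianBlur(cv2.cvtColor(f["img"],cv2.COLOR_BGR2GRAY).astype(np.float32),(0,0),0.8)
    a=np.array(a,float);b=np.array(b,float);t=(b-a)/np.linalg.norm(b-a);nn=np.array([-t[1],t[0]])
    s=np.arange(-w,w+.01,.25);pts=[]
    for k in np.linspace(.05,.95,n):
        q=a+(b-a)*k+s[:,None]*nn
        v=cv2.remap(g,q[:,0].astype(np.float32)[None],q[:,1].astype(np.float32)[None],cv2.INTER_LINEAR)[0]
        d=np.gradient(v);d=np.abs(d) if sign==0 else sign*d
        i=d.argmax(); pts.append(q[i])
    pts=np.array(pts,np.float32)
    vx,vy,x0,y0=cv2.fitLine(pts,cv2.DIST_HUBER,0,.5,.01).ravel()
    r=(pts-[x0,y0])@np.array([-vy,vx]);ok=np.abs(r)<1.2
    vx,vy,x0,y0=cv2.fitLine(pts[ok],cv2.DIST_L2,0,.01,.01).ravel()
    L=np.array([vx,vy]);c=np.array([x0,y0]);
    return c+L*((a-c)@L),c+L*((b-c)@L),ok.mean()
def seg(f,a,b,z,**k):
    p,q,o=edge(f,a,b,**k);return onz(f,*p,z)[:2],onz(f,*q,z)[:2],o
E
cat > m.py <<'E'
from h import *
import pickle
def ana(name,f,L,Rr,T,z0):
    A=seg(f,*L,z0+.115);B=seg(f,*Rr,z0+.115);C=seg(f,*T,z0+.155)
    an=lambda s:np.degrees(np.arctan2(*(s[1]-s[0])[::-1]))
    yl,yr,yt=an(A),an(B),an(C)+90
    yaw=np.radians((yl+yr)/2);ex=np.array([np.cos(yaw),np.sin(yaw)]);ey=np.array([-ex[1],ex[0]])
    mA=(A[0]+A[1])/2@ey;mB=(B[0]+B[1])/2@ey;mC=(C[0]+C[1])/2@ex
    O=ey*(mA+mB)/2+ex*(mC-.1062)
    print(name,"yaw L,R,tab",np.round([yl,yr,yt],2),"width",round(1e3*(mA-mB),1),"origin",O.round(4),"tabmid y",round(1e3*(((C[0]+C[1])/2-O)@ey),1),"ok",[round(float(s[2]),2) for s in(A,B,C)])
W=[pickle.load(open(f"W{i}.pkl","rb")) for i in (1,2,3)];t=pickle.load(open("F0.pkl","rb"))["top"]
cr=lambda u,v:(180+u/3,130+v/3)
if __name__=="__main__":
    ana("tub W1",W[0],((205,46),(380,44)),((215,236),(375,236)),((404,185),(406,118)),.105)
    ana("tub top",t,(cr(45,290),cr(66,90)),(cr(274,300),cr(294,100)),(cr(205,57),cr(135,53)),.105)
    ana("spare W3",W[2],((280,120),(430,130)),((290,254),(405,262)),((438,225),(444,188)),0)
    ana("spare top",t,(cr(508,240),cr(531,50)),(cr(715,270),cr(742,85)),(cr(683,35),cr(610,22)),0)
    p,q,_=edge(W[1],(200,144),(380,146));print("W2 near rim",p,q)
    # heights by two views: intersect the viewing planes of one edge
    def hz(f,e1,g,e2):
        n=[]
        for h,e in((f,e1),(g,e2)):
            p,q,_=edge(h,*e);c,r=ray(h,*p);_,s=ray(h,*q);k=np.cross(r,s);k/=np.linalg.norm(k);n.append((k,k@c))
        # point on both planes with x given mid
        return lambda x:np.linalg.solve([n[0][0],n[1][0],[1,0,0]],[n[0][1],n[1][1],x])
    print("tub R rim height W1/W2",hz(W[0],((215,236),(375,236)),W[1],((200,144),(380,146)))(.55))
    print("tub R rim W2/top",hz(W[1],((200,144),(380,146)),t,(cr(274,300),cr(294,100)))(.55))
    print("spare L rim W3/top",hz(W[2],((280,120),(430,130)),t,(cr(508,240),cr(531,50)))(.55))
    print("spare L rim W3/W2",hz(W[2],((280,120),(430,130)),W[1],((290,261),(405,271)))(.55))
E
python3 m.py
```

```text
tub W1 yaw L,R,tab [ -2.7   -6.23 176.08] width 220.1 origin [0.5447 0.2127] tabmid y -0.2 ok [0.47, 0.8, 0.97]
tub top yaw L,R,tab [ -5.57  -6.64 189.88] width 217.4 origin [0.5461 0.1981] tabmid y 17.1 ok [1.0, 0.82, 0.78]
spare W3 yaw L,R,tab [-10.18 -10.24 169.98] width 216.2 origin [ 0.5817 -0.2248] tabmid y 6.2 ok [1.0, 0.95, 1.0]
spare top yaw L,R,tab [-10.26  -3.9  170.97] width 210.5 origin [ 0.5824 -0.2202] tabmid y -7.4 ok [1.0, 0.57, 1.0]
W2 near rim [200.07787332 149.38225144] [380.01126651 146.77904964]
tub R rim height W1/W2 [0.55       0.10510607 0.22846873]
tub R rim W2/top [0.55       0.09243082 0.15996432]
spare L rim W3/top [ 0.55       -0.10768808  0.12991944]
spare L rim W3/W2 [ 0.55       -0.1093257   0.11438909]
```

The spare fit is good (yaw -10.2°, width 216.2 mm, height 0.114 m by two views). W1 was taken while the arm was still settling, so I'll look at the full tub again from a settled, better place.

Emit:
move_arm([
  [3,-0.2,-0.3,0,0,0,1],
  [3,-0.2,-0.3,0,0,0,1],
  [3,-0.2,-0.3,0,0,0,1],
  [3,-0.2,-0.3,0,0,0,1],
  [3,-0.2,-0.3,0,0,0,1],
  [3,-0.2,-0.3,0,0,0,1],
  [3,-0.2,-0.3,0,0,0,1],
  [3,-0.2,-0.3,0,0,0,1],
  [3,-0.2,-0.3,0,0,0,1],
  [3,-0.2,-0.3,0,0,0,1],
  [3,-0.2,-0.3,0,0,0,1],
  [3,-0.2,-0.3,0,0,0,1],
  [3,-0.2,-0.3,0,0,0,1],
  [0,0,0,0,0,0,1],
  [0,0,0,0,0,0,1],
  [0,0,0,0,0,0,1],
])

```text
time: 4.8
tool_pos: [0.5392, 0.2551, 0.5192]
tool_rot: [-0.0, 0.743, 0.67, -0.0]
contact_force: [-0.4, -0.7, 0.5]
gripper_width: 0.997
grasp_force: 0.0
```

```bash
python3 - <<'E'
from h import *
import pickle
f=grab("wrist");pickle.dump(f,open("W4.pkl","wb"))
print(pose()[0])
im=(255*(f["img"]/255.)**0.6).astype('uint8');im=cv2.resize(im[20:270,140:480],None,fx=2.2,fy=2.2,interpolation=cv2.INTER_CUBIC);cv2.imwrite("pics/w4.png",im)
E
```

```text
[0.53936248 0.2543874  0.51935738]
```

View pics/w4.png

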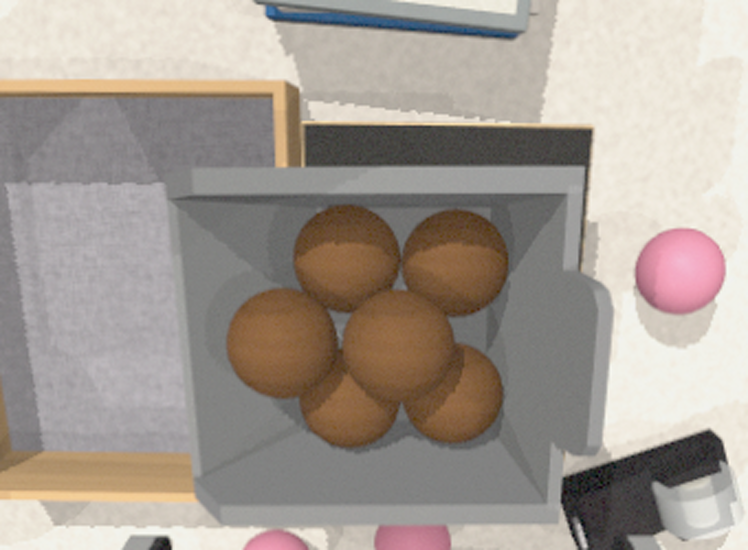

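The view shows the full tub clearly. Its outer rim lines run (175,170)-(583,167) and (222,523)-(560,522) in the crop, and the outer tab edge runs (610,310)-(600,445). The riser's left edge is at y of about 126.

```bash
python3 - <<'E'
from h import *
import m,pickle
f=pickle.load(open("W4.pkl","rb"));c=lambda u,v:(140+u/2.2,20+v/2.2)
for e in ((c(190,170),c(575,167)),(c(230,523),c(555,522)),(c(601,440),c(610,315))):
    p,q,o=edge(f,*e,w=4);print((np.array(p)-[140,20])*2.2,(np.array(q)-[140,20])*2.2,o)
m.ana("tub W4",f,(c(190,170),c(575,167)),(c(230,523),c(555,522)),(c(601,440),c(610,315)),.105)
for n,e,z in(("lip",(c(174,215),c(193,460)),.19),("riser left",(c(320,125),c(580,128)),.105),("riser back",(c(592,135),c(580,260)),.105),("tray inner +x",(c(275,100),c(275,160)),.09),("tray left outer",(c(10,80),c(280,82)),.09)):
    a,b,o=seg(f,*e,z,w=3);print(n,a.round(4),b.round(4),np.degrees(np.arctan2(*(b-a)[::-1])).round(2),round(o,2))
# tab tips corners heights with two wrist views & tab edge ends
W1=m.W[0]
for n,ea,ec in (("tabcorner-ish lines",(c(601,440),c(610,315)),((404,185),(406,118))),):
    n4=[]
    for h,e in((f,ea),(W1,ec)):
        p,q,_=edge(h,*e,w=4);cc,r=ray(h,*p);_,s=ray(h,*q);k=np.cross(r,s);k/=np.linalg.norm(k);n4.append((k,k@cc))
    print("tab top",np.linalg.solve([n4[0][0],n4[1][0],[0,1,0]],[n4[0][1],n4[1][1],.2]))
n4=[]
for h,e in((f,(c(230,523),c(555,522))),(m.W[1],((205,148),(375,147)))):
    p,q,_=edge(h,*e,w=4);cc,r=ray(h,*p);_,s=ray(h,*q);k=np.cross(r,s);k/=np.linalg.norm(k);n4.append((k,k@cc))
print("R rim W4/W2",np.linalg.solve([n4[0][0],n4[1][0],[1,0,0]],[n4[0][1],n4[1][1],.55]))
E
```

```text
[189.99888361 166.03843803] [574.99968878 165.92921789] 1.0
[230.1023642  528.15179119] [554.99396225 521.69575011] 0.9
[601.39538169 440.03625255] [612.83541177 315.25996057] 1.0
tub W4 yaw L,R,tab [ -5.91  -4.71 174.3 ] width 217.0 origin [0.5439 0.2122] tabmid y -0.6 ok [1.0, 0.88, 1.0]
lip [0.4176 0.3054] [0.4021 0.1494] -95.69 0.92
riser left [0.5011 0.3491] [0.6753 0.3293] -6.51 1.0
riser back [0.6833 0.3228] [0.6739 0.2385] -96.38 1.0
tray inner +x [0.4691 0.3677] [0.465  0.3283] -95.9 1.0
tray left outer [0.2922 0.4018] [0.4765 0.3812] -6.37 0.88
tab top [0.6544144 0.2       0.2433229]
R rim W4/W2 [0.55       0.10395415 0.22184434]
```

The tub pose is origin (0.544,0.212) and yaw -5.8°. The lip, tab and tray angles agree, and the toe is 8.7 mm behind the riser's front edge, which fits the text. Planning the approach to the tab.

```bash
python3 - <<'E'
from h import *
p,R=pose();S=toolrot(-5.8,-15);G=np.array([.6415,.2023,.245])
pre=G-.07*S.as_matrix()[:,2]
p,R=rows(p,R,lin(p,R,pre,S,9),1,1,1)
print(p-pre)
rows(p,R,lin(p,R,G,S,1),1,2,2)
E
```

```text
max [0.5 1.9 2.3 1.7 0.  0.1 1. ]
[[-0.5,1.4,2.3,1.7,0,0,1],[-0.4,1.4,2.3,1.6,0,0,1],[-0.5,1.6,2.2,1.7,0,-0.1,1],[-0.4,1.6,2.1,1.7,0,0,1],[-0.5,1.6,2.2,1.6,0,0,1],[-0.4,1.7,2,1.7,0,0,1],[-0.5,1.8,2,1.7,0,-0.1,1],[-0.5,1.8,2,1.6,0,0,1],[-0.4,1.9,1.9,1.7,0,0,1]]
[0.00028239 0.00021881 0.0002648 ]
max [0.03 0.02 7.03 0.   0.02 0.   1.  ]
[[-0.03,-0.02,7.03,0,-0.02,0,1]]
```

Emit:
move_arm([
  [-0.5,1.4,2.3,1.7,0,0,1],
  [-0.4,1.4,2.3,1.6,0,0,1],
  [-0.5,1.6,2.2,1.7,0,-0.1,1],
  [-0.4,1.6,2.1,1.7,0,0,1],
  [-0.5,1.6,2.2,1.6,0,0,1],
  [-0.4,1.7,2,1.7,0,0,1],
  [-0.5,1.8,2,1.7,0,-0.1,1],
  [-0.5,1.8,2,1.6,0,0,1],
  [-0.4,1.9,1.9,1.7,0,0,1],
  [0,0,1,0,0,0,1],
  [0,0,1.5,0,0,0,1],
  [0,0,1.5,0,0,0,1],
  [0,0,1.5,0,0,0,1],
  [0,0,1.5,0,0,0,1],
  [0,0,0,0,0,0,1],
  [0,0,0,0,0,0,1],
])

```text
time: 6.18
tool_pos: [0.6414, 0.2019, 0.2447]
tool_rot: [-0.097, 0.736, 0.664, -0.088]
contact_force: [0.6, 0.6, 0.5]
gripper_width: 1.002
grasp_force: 0.0
```

```bash
python3 - <<'E'
from h import *
import pickle
p,R=pose();print(p,R.as_matrix().round(3),manip.state()["contact_force"])
f=grab("wrist");pickle.dump(f,open("W5.pkl","wb"))
im=(255*(f["img"]/255.)**0.6).astype('uint8');cv2.imwrite("pics/w5.png",im)
E
```

```text
[0.6413959  0.20187563 0.24465588] [[ 0.102  0.96  -0.259]
 [ 0.995 -0.099  0.027]
 [ 0.    -0.26  -0.966]] [0.58694622 0.61379216 0.49813439]
```

View pics/w5.png

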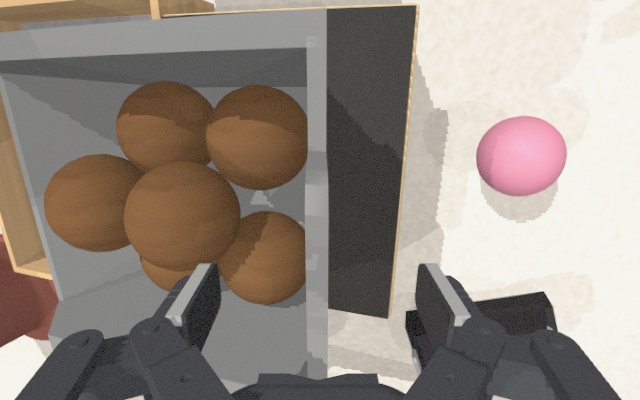

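The wrist view shows the tab edge-on at columns 306-328, between the fingers (215 and 428), so it is aligned to about 1 mm. Shifting 1 mm and closing.

Emit:
move_arm([
  [0,-0.1,0,0,0,0,1],
  [0,0,0,0,0,0,-1],
  [0,0,0,0,0,0,-1],
  [0,0,0,0,0,0,-1],
  [0,0,0,0,0,0,-1],
  [0,0,0,0,0,0,-1],
  [0,0,0,0,0,0,-1],
  [0,0,0,0,0,0,-1],
  [0,0,0,0,0,0,-1],
  [0,0,0,0,0,0,-1],
  [0,0,0,0,0,0,-1],
])

```text
time: 7.15
tool_pos: [0.6413, 0.2023, 0.2455]
tool_rot: [-0.097, 0.736, 0.664, -0.087]
contact_force: [1.3, -0.4, 1.1]
gripper_width: 0.086
grasp_force: 60.2
```

```bash
python3 - <<'E'
from h import *
s=manip.state();p,R=pose(s);print(s["time"],p,s["contact_force"],s["ft_torque"],s["gripper_width"]*85,s["grasp_force"])
E
```

```text
7.15 [0.64129208 0.20228139 0.24550824] [ 1.29414994 -0.37786247  1.1033927 ] [ 0.0049199  -0.1228143   0.12393917] 7.343583962894305 60.248619904741645
```

Grip is good at 60 N with little side load. In the tool frame the toe pivot is (y,z)=(-12.12,17.74) cm, so 1° of rocking is (0,-0.311,-0.209) cm with ax=-1.

Emit:
move_arm([
  [0,-0.15,-0.1,-0.5,0,0,-1],
  [0,-0.31,-0.21,-1,0,0,-1],
  [0,-0.31,-0.21,-1,0,0,-1],
  [0,-0.31,-0.21,-1,0,0,-1],
  [0,-0.31,-0.21,-1,0,0,-1],
  [0,-0.31,-0.21,-1,0,0,-1],
  [0,-0.31,-0.21,-1,0,0,-1],
  [0,-0.31,-0.21,-1,0,0,-1],
  [0,-0.15,-0.1,-0.5,0,0,-1],
  [0,0,0,0,0,0,-1],
])

```text
time: 7.98
tool_pos: [0.6199, 0.2044, 0.2671]
tool_rot: [-0.045, 0.741, 0.669, -0.04]
contact_force: [3.6, -1.3, -1.3]
gripper_width: 0.082
grasp_force: 59.7
```

```bash
cat > toe.py <<'E'
from h import *
s=manip.state();p,R=pose(s);M=R.as_matrix()
toe=p+R.apply([0,-.1212,.1774])
print(s["time"],"tilt",np.degrees(np.arctan2(M@[0,0,1]@np.array([.9949,-.1011,0]),-M[2,2]))+15,"toe",toe.round(4),"F",s["contact_force"].round(1),s["ft_torque"].round(2),s["gripper_width"].round(3))
E
python3 toe.py
```

```text
Traceback (most recent call last):
  File "toe.py", line 4, in <module>
    print(s["time"],"tilt",np.degrees(np.arctan2(M@[0,0,1]@np.array([.9949,-.1011,0]),-M[2,2]))+15,"toe",toe.round(4),"F",s["contact_force"].round(1),s["ft_torque"].round(2),s["gripper_width"].round(3))
                                                                                                                                                                              ^^^^^^^^^^^^^^^^^^^^^^^^
AttributeError: 'float' object has no attribute 'round'
```

```bash
sed -i 's/s\["gripper_width"\].round(3)/s["gripper_width"]/' toe.py; python3 toe.py
```

```text
7.9833 tilt 8.06052802676358 toe [0.4789 0.2189 0.1057] F [ 3.6 -1.3 -1.3] [-0.08 -0.55  0.14] 0.08248524649300101
```

Emit:
move_arm([
  [0,-0.15,-0.11,-0.5,0,0,-1],
  [0,-0.31,-0.21,-1,0,0,-1],
  [0,-0.31,-0.21,-1,0,0,-1],
  [0,-0.31,-0.21,-1,0,0,-1],
  [0,-0.31,-0.21,-1,0,0,-1],
  [0,-0.31,-0.21,-1,0,0,-1],
  [0,-0.31,-0.21,-1,0,0,-1],
  [0,-0.31,-0.21,-1,0,0,-1],
  [0,-0.31,-0.21,-1,0,0,-1],
  [0,-0.31,-0.21,-1,0,0,-1],
  [0,-0.31,-0.21,-1,0,0,-1],
  [0,-0.15,-0.1,-0.5,0,0,-1],
  [0,0,0,0,0,0,-1],
])

```text
time: 9.07
tool_pos: [0.5868, 0.2078, 0.291]
tool_rot: [0.026, 0.742, 0.67, 0.024]
contact_force: [1.2, -0.4, -3.3]
gripper_width: 0.083
grasp_force: 59.5
```

```bash
python3 toe.py
```

```text
9.0667 tilt 19.025892112484286 toe [0.4789 0.2189 0.1056] F [ 1.2 -0.4 -3.3] [-0.16 -0.05  0.12] 0.08295719497604649
```

Emit:
move_arm([
  [0,-0.15,-0.1,-0.5,0,0,-1],
  [0,-0.31,-0.205,-1,0,0,-1],
  [0,-0.31,-0.205,-1,0,0,-1],
  [0,-0.31,-0.205,-1,0,0,-1],
  [0,-0.31,-0.205,-1,0,0,-1],
  [0,-0.31,-0.205,-1,0,0,-1],
  [0,-0.31,-0.205,-1,0,0,-1],
  [0,-0.31,-0.205,-1,0,0,-1],
  [0,-0.31,-0.205,-1,0,0,-1],
  [0,-0.31,-0.205,-1,0,0,-1],
  [0,-0.31,-0.205,-1,0,0,-1],
  [0,-0.31,-0.205,-1,0,0,-1],
  [0,-0.15,-0.1,-0.5,0,0,-1],
  [0,0,0,0,0,0,-1],
])

```text
time: 10.23
tool_pos: [0.5466, 0.212, 0.3093]
tool_rot: [0.104, 0.735, 0.664, 0.094]
contact_force: [0.3, -2.2, -0.7]
gripper_width: 0.083
grasp_force: 60.2
```

```bash
python3 toe.py
```

```text
10.2333 tilt 31.063354300054588 toe [0.4796 0.2189 0.1053] F [ 0.3 -2.2 -0.7] [-0.26  0.53  0.09] 0.0833553713980391
```

Steady. Continuing to about 42°, slowing towards the end.

Emit:
move_arm([
  [0,-0.15,-0.1,-0.5,0,0,-1],
  [0,-0.31,-0.21,-1,0,0,-1],
  [0,-0.31,-0.21,-1,0,0,-1],
  [0,-0.31,-0.21,-1,0,0,-1],
  [0,-0.31,-0.21,-1,0,0,-1],
  [0,-0.31,-0.21,-1,0,0,-1],
  [0,-0.25,-0.165,-0.8,0,0,-1],
  [0,-0.25,-0.165,-0.8,0,0,-1],
  [0,-0.25,-0.165,-0.8,0,0,-1],
  [0,-0.19,-0.12,-0.6,0,0,-1],
  [0,-0.19,-0.12,-0.6,0,0,-1],
  [0,-0.19,-0.12,-0.6,0,0,-1],
  [0,-0.19,-0.12,-0.6,0,0,-1],
  [0,-0.125,-0.08,-0.4,0,0,-1],
  [0,-0.125,-0.08,-0.4,0,0,-1],
  [0,-0.125,-0.08,-0.4,0,0,-1],
  [0,0,0,0,0,0,-1],
])

```text
time: 11.65
tool_pos: [0.5054, 0.2162, 0.3186]
tool_rot: [0.177, 0.721, 0.651, 0.16]
contact_force: [-3.1, -2.4, 4.0]
gripper_width: 0.087
grasp_force: 61.5
```

```bash
python3 toe.py
```

```text
11.65 tilt 42.59079566020398 toe [0.4803 0.219  0.1053] F [-3.1 -2.4  4. ] [-0.43  0.76 -0.08] 0.08694295505572655
```

Emit:
move_arm([
  [0,-0.08,-0.053,-0.25,0,0,-1],
  [0,-0.08,-0.053,-0.25,0,0,-1],
  [0,-0.08,-0.053,-0.25,0,0,-1],
  [0,-0.08,-0.053,-0.25,0,0,-1],
  [0,-0.08,-0.053,-0.25,0,0,-1],
  [0,-0.08,-0.053,-0.25,0,0,-1],
  [0,-0.08,-0.053,-0.25,0,0,-1],
  [0,-0.08,-0.053,-0.25,0,0,-1],
  [0,-0.08,-0.053,-0.25,0,0,-1],
  [0,-0.08,-0.053,-0.25,0,0,-1],
  [0,-0.08,-0.053,-0.25,0,0,-1],
  [0,-0.08,-0.053,-0.25,0,0,-1],
  [0,-0.08,-0.053,-0.25,0,0,-1],
  [0,-0.08,-0.053,-0.25,0,0,-1],
  [0,-0.08,-0.053,-0.25,0,0,-1],
  [0,-0.08,-0.053,-0.25,0,0,-1],
  [0,-0.08,-0.053,-0.25,0,0,-1],
  [0,-0.08,-0.053,-0.25,0,0,-1],
  [0,-0.08,-0.053,-0.25,0,0,-1],
  [0,-0.08,-0.053,-0.25,0,0,-1],
])

```text
time: 13.32
tool_pos: [0.4867, 0.2181, 0.3202]
tool_rot: [0.208, 0.713, 0.643, 0.188]
contact_force: [-4.1, -3.3, 5.8]
gripper_width: 0.083
grasp_force: 62.0
```

```bash
python3 toe.py
```

```text
13.3167 tilt 47.61011500758204 toe [0.4803 0.219  0.1054] F [-4.1 -3.3  5.8] [-0.54  0.84 -0.07] 0.08346921139288443
```

Emit:
move_arm([
  [0,-0.078,-0.053,-0.25,0,0,-1],
  [0,-0.078,-0.053,-0.25,0,0,-1],
  [0,-0.078,-0.053,-0.25,0,0,-1],
  [0,-0.078,-0.053,-0.25,0,0,-1],
  [0,-0.078,-0.053,-0.25,0,0,-1],
  [0,-0.078,-0.053,-0.25,0,0,-1],
  [0,-0.078,-0.053,-0.25,0,0,-1],
  [0,-0.078,-0.053,-0.25,0,0,-1],
  [0,-0.078,-0.053,-0.25,0,0,-1],
  [0,-0.078,-0.053,-0.25,0,0,-1],
  [0,-0.078,-0.053,-0.25,0,0,-1],
  [0,-0.078,-0.053,-0.25,0,0,-1],
  [0,-0.078,-0.053,-0.25,0,0,-1],
  [0,-0.078,-0.053,-0.25,0,0,-1],
  [0,-0.078,-0.053,-0.25,0,0,-1],
  [0,-0.078,-0.053,-0.25,0,0,-1],
  [0,-0.078,-0.053,-0.25,0,0,-1],
  [0,-0.078,-0.053,-0.25,0,0,-1],
  [0,-0.078,-0.053,-0.25,0,0,-1],
  [0,-0.078,-0.053,-0.25,0,0,-1],
])

```text
time: 14.98
tool_pos: [0.4679, 0.2201, 0.3201]
tool_rot: [0.239, 0.703, 0.634, 0.216]
contact_force: [-4.8, -3.1, 6.3]
gripper_width: 0.089
grasp_force: 61.7
```

```bash
python3 toe.py
```

```text
14.9833 tilt 52.60625437145423 toe [0.4801 0.2191 0.1056] F [-4.8 -3.1  6.3] [-0.52  0.78 -0.19] 0.08941295874873662
```

Emit:
move_arm([
  [0,-0.078,-0.052,-0.25,0,0,-1],
  [0,-0.078,-0.052,-0.25,0,0,-1],
  [0,-0.078,-0.052,-0.25,0,0,-1],
  [0,-0.078,-0.052,-0.25,0,0,-1],
  [0,-0.078,-0.052,-0.25,0,0,-1],
  [0,-0.078,-0.052,-0.25,0,0,-1],
  [0,-0.078,-0.052,-0.25,0,0,-1],
  [0,-0.078,-0.052,-0.25,0,0,-1],
  [0,-0.078,-0.052,-0.25,0,0,-1],
  [0,-0.078,-0.052,-0.25,0,0,-1],
  [0,-0.078,-0.052,-0.25,0,0,-1],
  [0,-0.078,-0.052,-0.25,0,0,-1],
  [0,-0.078,-0.052,-0.25,0,0,-1],
  [0,-0.078,-0.052,-0.25,0,0,-1],
  [0,-0.078,-0.052,-0.25,0,0,-1],
  [0,-0.078,-0.052,-0.25,0,0,-1],
  [0,0,0,0,0,0,-1],
  [0,0,0,0,0,0,-1],
  [0,0,0,0,0,0,-1],
  [0,0,0,0,0,0,-1],
])

```text
time: 16.65
tool_pos: [0.4532, 0.2217, 0.3189]
tool_rot: [0.263, 0.694, 0.626, 0.239]
contact_force: [-3.9, -3.0, 6.4]
gripper_width: 0.086
grasp_force: 61.9
```

Emit:
move_arm([
  [0,0,0,0,0,0,-1],
  [0,0,0,0,0,0,-1],
  [0,0,0,0,0,0,-1],
  [0,0,0,0,0,0,-1],
  [0,0,0,0,0,0,-1],
  [0,0,0,0,0,0,-1],
  [0,0,0,0,0,0,-1],
  [0,0,0,0,0,0,-1],
  [0,0,0,0,0,0,-1],
  [0,0,0,0,0,0,-1],
  [0,0,0,0,0,0,-1],
  [0,0,0,0,0,0,-1],
  [0,0,0,0,0,0,-1],
  [0,0,0,0,0,0,-1],
  [0,0,0,0,0,0,-1],
  [0,0,0,0,0,0,-1],
])

```text
time: 17.98
tool_pos: [0.4532, 0.2217, 0.3189]
tool_rot: [0.263, 0.694, 0.626, 0.239]
contact_force: [-3.6, -3.0, 6.2]
gripper_width: 0.087
grasp_force: 61.9
```

```bash
python3 toe.py; python3 - <<'E'
from h import *
a=grab("top")["img"][140:330,160:320];b=grab("wrist")["img"];c=grab("scene")["img"][110:250,220:410]
a=cv2.resize(a,(320,380));c=cv2.resize(c,(470,346));b=cv2.resize(b,(320,200))
im=np.zeros((600,800,3),np.uint8);im[:380,:320]=a;im[380:580,:320]=b;im[:346,325:795]=c
cv2.imwrite("pics/pour.png",(255*(im/255.)**0.6).astype('uint8'))
E
```

```text
17.9833 tilt 56.62294912681278 toe [0.4803 0.2192 0.1058] F [-3.6 -3.   6.2] [-0.51  0.8  -0.25] 0.08706741367029501
```

View pics/pour.png

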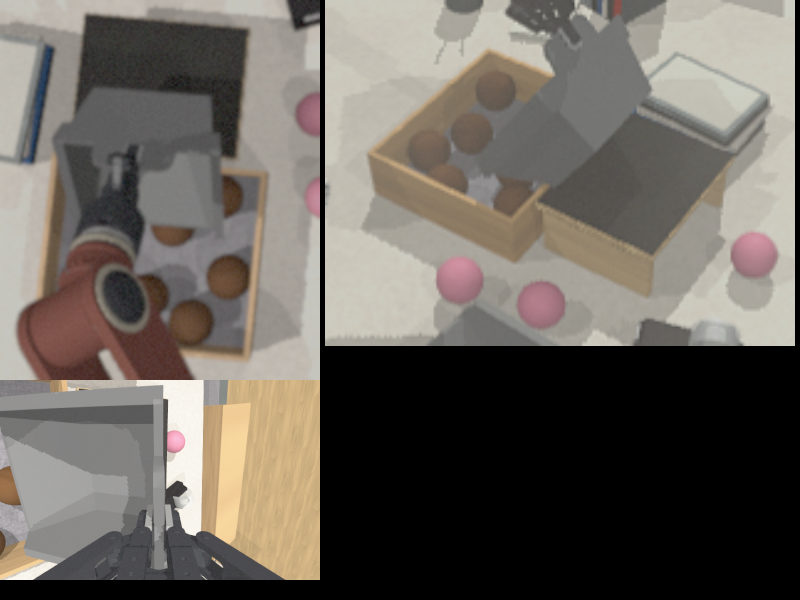

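All six boules are in the tray: five show in the top view at (230,195), (172,230), (228,277), (150,293) and (190,322), and the sixth is in the scene view at (495,90). The wrist view shows the tub empty. Now planning the lift and carry to a hover over the spare.

```bash
python3 - <<'E'
from h import *
import pickle
p,R=pose();S=toolrot(-10.2,-15)
ex=np.array([.9842,-.1771,0]);T=np.array([.5817,-.2248,0])+ex*.084
H=T+[0,0,.336]
A=p+np.array([0.01,0,.08])
e=lambda x:x*x*(3-2*x)
pth=[(p+(A-p)*e(k/8),R) for k in range(1,9)]
B=np.array([.52,0.02,.47]);n=32;sl=Slerp([0,1],Ro.concatenate([R,S]))
for k in range(1,n+1):
    t=e(k/n);pth.append(((1-t)**2*A+2*t*(1-t)*B+t*t*H,sl(t)))
q,Q=rows(p,R,pth,-1,1,1)
print("resid",(H-q),"turn",(Q.inv()*S).as_rotvec(degrees=True),"H",H)
t=pickle.load(open("F0.pkl","rb"))["top"];print("scanner foot",onz(t,458,187,0.0),onz(t,488,187,.15))
E
```

```text
max [2.  1.3 1.  2.7 0.1 0.2 1. ]
[[0,0.3,-0.2,0,0,0,-1],[0,0.6,-0.6,0,0,0,-1],[0,1,-0.9,0,0,0,-1],[0.1,1.1,-1,0,0,0,-1],[0,1.1,-0.9,0,0,0,-1],[0,1,-0.9,0,0,0,-1],[0,0.7,-0.6,0,0,0,-1],[0,0.3,-0.2,0,0,0,-1],[-0.1,0,0,0.2,0,0,-1],[-0.3,0.2,0,0.4,0,0,-1],[-0.6,0.3,0,0.8,0,0.1,-1],[-0.7,0.3,0,1,0,0.1,-1],[-0.9,0.5,0,1.3,-0.1,0.1,-1],[-1,0.6,0.1,1.5,0,0.1,-1],[-1.2,0.6,0,1.7,0,0.1,-1],[-1.4,0.6,0.1,1.9,-0.1,0.2,-1],[-1.5,0.8,0.2,2.1,0,0.1,-1],[-1.6,0.8,0.2,2.2,-0.1,0.2,-1],[-1.6,0.8,0.3,2.4,0,0.2,-1],[-1.8,0.9,0.3,2.4,0,0.2,-1],[-1.9,0.9,0.4,2.5,-0.1,0.2,-1],[-1.9,1,0.4,2.6,-0.1,0.2,-1],[-2,1.1,0.5,2.6,0,0.2,-1],[-2,1.1,0.5,2.7,-0.1,0.2,-1],[-2,1.1,0.6,2.6,0,0.2,-1],[-2,1.2,0.7,2.7,-0.1,0.2,-1],[-2,1.2,0.7,2.6,0,0.2,-1],[-2,1.3,0.6,2.5,-0.1,0.2,-1],[-1.9,1.3,0.7,2.4,0,0.2,-1],[-1.9,1.3,0.7,2.4,-0.1,0.2,-1],[-1.7,1.3,0.6,2.2,0,0.1,-1],[-1.7,1.3,0.7,2,0,0.2,-1],[-1.5,1.2,0.5,1.9,-0.1,0.2,-1],[-1.4,1.2,0.5,1.8,0,0.1,-1],[-1.2,1,0.5,1.5,0,0.1,-1],[-1,1,0.4,1.3,-0.1,0.1,-1],[-0.9,0.7,0.3,1,0,0.1,-1],[-0.6,0.6,0.2,0.8,0,0,-1],[-0.4,0.3,0.1,0.4,0,0.1,-1],[-0.1,0.2,0.1,0.2,0,0,-1]]
resid [-3.70003058e-04 -5.22481805e-05  1.56691934e-04] turn [-0.01279143 -0.01274594 -0.00699431] H [ 0.6643728 -0.2396764  0.336    ]
scanner foot [ 0.55411609 -0.46099011  0.        ] [ 0.53702146 -0.50215156  0.15      ]
```

Emit:
move_arm([
  [0,0.3,-0.2,0,0,0,-1],
  [0,0.6,-0.6,0,0,0,-1],
  [0,1,-0.9,0,0,0,-1],
  [0.1,1.1,-1,0,0,0,-1],
  [0,1.1,-0.9,0,0,0,-1],
  [0,1,-0.9,0,0,0,-1],
  [0,0.7,-0.6,0,0,0,-1],
  [0,0.3,-0.2,0,0,0,-1],
  [-0.1,0,0,0.2,0,0,-1],
  [-0.3,0.2,0,0.4,0,0,-1],
  [-0.6,0.3,0,0.8,0,0.1,-1],
  [-0.7,0.3,0,1,0,0.1,-1],
  [-0.9,0.5,0,1.3,-0.1,0.1,-1],
  [-1,0.6,0.1,1.5,0,0.1,-1],
  [-1.2,0.6,0,1.7,0,0.1,-1],
  [-1.4,0.6,0.1,1.9,-0.1,0.2,-1],
  [-1.5,0.8,0.2,2.1,0,0.1,-1],
  [-1.6,0.8,0.2,2.2,-0.1,0.2,-1],
  [-1.6,0.8,0.3,2.4,0,0.2,-1],
  [-1.8,0.9,0.3,2.4,0,0.2,-1],
])

```text
time: 19.8
tool_pos: [0.508, 0.0874, 0.4211]
tool_rot: [0.15, 0.735, 0.647, 0.138]
contact_force: [-0.5, -0.5, -5.3]
gripper_width: 0.086
grasp_force: 58.9
```

Emit:
move_arm([
  [-1.9,0.9,0.4,2.5,-0.1,0.2,-1],
  [-1.9,1,0.4,2.6,-0.1,0.2,-1],
  [-2,1.1,0.5,2.6,0,0.2,-1],
  [-2,1.1,0.5,2.7,-0.1,0.2,-1],
  [-2,1.1,0.6,2.6,0,0.2,-1],
  [-2,1.2,0.7,2.7,-0.1,0.2,-1],
  [-2,1.2,0.7,2.6,0,0.2,-1],
  [-2,1.3,0.6,2.5,-0.1,0.2,-1],
  [-1.9,1.3,0.7,2.4,0,0.2,-1],
  [-1.9,1.3,0.7,2.4,-0.1,0.2,-1],
  [-1.7,1.3,0.6,2.2,0,0.1,-1],
  [-1.7,1.3,0.7,2,0,0.2,-1],
  [-1.5,1.2,0.5,1.9,-0.1,0.2,-1],
  [-1.4,1.2,0.5,1.8,0,0.1,-1],
  [-1.2,1,0.5,1.5,0,0.1,-1],
  [-1,1,0.4,1.3,-0.1,0.1,-1],
  [-0.9,0.7,0.3,1,0,0.1,-1],
  [-0.6,0.6,0.2,0.8,0,0,-1],
  [-0.4,0.3,0.1,0.4,0,0.1,-1],
  [-0.1,0.2,0.1,0.2,0,0,-1],
])

```text
time: 21.47
tool_pos: [0.6647, -0.2408, 0.3332]
tool_rot: [-0.101, 0.761, 0.635, -0.085]
contact_force: [-0.2, 0.0, -5.9]
gripper_width: 0.081
grasp_force: 58.6
```

Emit:
move_arm([
  [0,0,0,0,0,0,-1],
  [0,0,0,0,0,0,-1],
  [0,0,0,0,0,0,-1],
])

```text
time: 21.72
tool_pos: [0.6644, -0.2393, 0.3351]
tool_rot: [-0.1, 0.761, 0.636, -0.084]
contact_force: [-0.0, 0.4, -5.6]
gripper_width: 0.085
grasp_force: 58.6
```

```bash
python3 - <<'E'
from h import *
import pickle
s=manip.state();p,R=pose(s);S=toolrot(-10.2,-15)
print(s["time"],"to hover mm",((np.array([.66437,-.23968,.336])-p)*1e3).round(1),"turn",(R.inv()*S).as_rotvec(degrees=True).round(2),s["contact_force"].round(1),s["gripper_width"])
f=grab("wrist");t=grab("top");pickle.dump((f,t),open("W6.pkl","wb"))
a=cv2.resize(t["img"][130:250,300:500],(800,480))
b=cv2.resize(f["img"],(480,300));im=np.zeros((600,800,3),np.uint8)
im[:300,:480]=b;im[300:,:500]=cv2.resize(t["img"][130:250,300:500],(500,300))
cv2.imwrite("pics/hover.png",(255*(im/255.)**0.6).astype('uint8'))
E
```

```text
21.7167 to hover mm [-0.  -0.4  0.9] turn [-0.04  0.06  0.  ] [-0.   0.4 -5.6] 0.08514919295435854
```

View pics/hover.png

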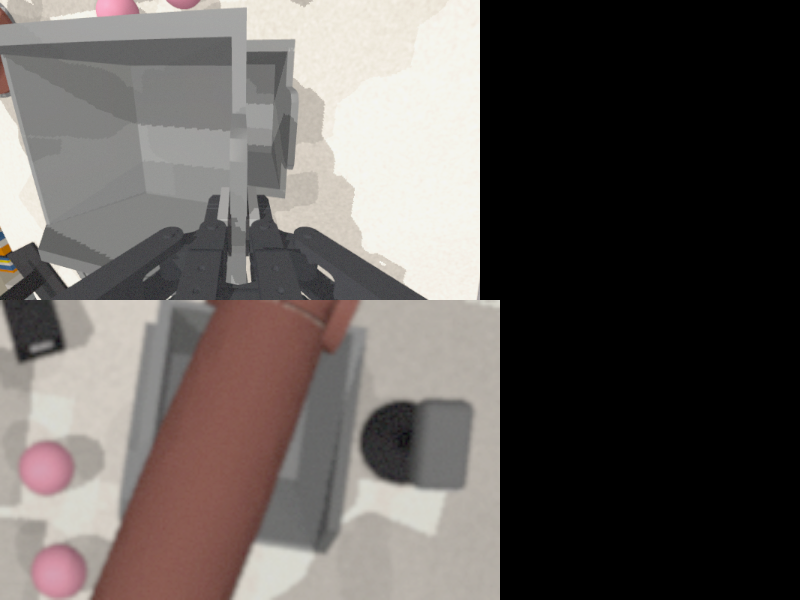

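The hover view shows the empty tub level over the spare. The spare's left rim shows at half-scale (247-295,42) and its tab at (297,95)-(290,165). That uses up my picture allowance, so I'll check numerically whether the held and spare rims match the prediction.

```bash
python3 - <<'E'
from h import *
import pickle
f,t=pickle.load(open("W6.pkl","rb"));g=pickle.load(open("W5.pkl","rb"))
p,R=pose()
def tubpt(O,yaw,z0,X): 
    return np.array([O[0],O[1],z0])+Ro.from_euler('z',yaw,degrees=True).apply(X)
Op=p-Ro.from_euler('z',-10.2,degrees=True).apply([.098,0,.1405])
def res(name,f,fn,X1,X2,w=7,**k):
    a,b=proj(f,fn(np.array(X1))),proj(f,fn(np.array(X2)))
    c,d,o=edge(f,a,b,w=w,**k);t=(b-a)/np.linalg.norm(b-a);n=np.array([-t[1],t[0]])
    # mm per px
    P=proj(f,fn(np.array(X1)+[0,.001,0]))-a;Px=proj(f,fn(np.array(X1)+[.001,0,0]))-a
    print(name,"pred",a.round(1),b.round(1),"resid px",((c-a)@n).round(2),((d-b)@n).round(2),"px per mm dy,dx",(P@n).round(2),(Px@n).round(2),"ok",round(o,2))
h=lambda X:tubpt(Op,-10.2,Op[2],X)
gs=lambda X:tubpt((.5439,.2122),-5.8,.105,X)
sp=lambda X:tubpt((.5817,-.2248),-10.2,0,X)
res("held L rim",f,h,(-.06,.108,.115),(.07,.108,.115))
res("W5 L rim",g,gs,(-.06,.108,.115),(.07,.108,.115))
for s in(1,-1):
  res(f"held L rim s{s}",f,h,(-.06,.108,.115),(.07,.108,.115),sign=s)
  res(f"spare L rim s{s}",f,sp,(.06,.108,.115),(.085,.108,.115),w=5,sign=s)
  res(f"spare tab s{s}",f,sp,(.1062,.035,.155),(.1062,-.035,.155),w=5,sign=s)
W4=pickle.load(open("W4.pkl","rb"));W3=pickle.load(open("W3.pkl","rb"))
for n,F,fn in(("W4 tub",W4,gs),("W3 spare",W3,sp)):
  for nm,a,b in(("L",(-.09,.108,.115),(.07,.108,.115)),("R",(-.07,-.108,.115),(.06,-.108,.115)),("tab",(.1062,.03,.155),(.1062,-.03,.155))):
    res(n+nm,F,fn,a,b,w=4)
E
```

```text
held L rim pred [32.6 30.7] [267.5  14.7] resid px -1.49 -2.53 px per mm dy,dx -2.14 -0.02 ok 0.85
W5 L rim pred [31.1 30.2] [266.4  13.4] resid px -1.22 -4.72 px per mm dy,dx -2.15 -0.02 ok 0.85
held L rim s1 pred [32.6 30.7] [267.5  14.7] resid px -4.56 -0.62 px per mm dy,dx -2.14 -0.02 ok 0.15
spare L rim s1 pred [354.4  52.1] [381.7  51.6] resid px -5.07 -2.82 px per mm dy,dx -1.16 -0.0 ok 0.42
spare tab s1 pred [397.9 139.8] [392.2 216.4] resid px 3.46 3.77 px per mm dy,dx 0.0 -1.2 ok 0.32
held L rim s-1 pred [32.6 30.7] [267.5  14.7] resid px -1.61 -2.27 px per mm dy,dx -2.14 -0.02 ok 0.85
spare L rim s-1 pred [354.4  52.1] [381.7  51.6] resid px 0.75 0.03 px per mm dy,dx -1.16 -0.0 ok 1.0
spare tab s-1 pred [397.9 139.8] [392.2 216.4] resid px 0.14 0.11 px per mm dy,dx 0.0 -1.2 ok 1.0
W4 tubL pred [249.1  95.9] [384.2  95.6] resid px -0.52 -0.09 px per mm dy,dx -0.88 -0.0 ok 1.0
W4 tubR pred [273.7 258.4] [367.7 258.2] resid px 0.64 -0.19 px per mm dy,dx -0.64 0.0 ok 0.92
W4 tubtab pred [418.2 167.8] [413.7 216.5] resid px 0.05 -0.04 px per mm dy,dx 0.0 -0.86 ok 1.0
W3 spareL pred [306.1 119.1] [419.5 127.6] resid px -0.11 0.01 px per mm dy,dx -0.73 -0.0 ok 1.0
W3 spareR pred [310.3 257.7] [391.1 262.9] resid px 0.1 0.17 px per mm dy,dx -0.56 0.0 ok 1.0
W3 sparetab pred [444.4 190.6] [436.4 230.6] resid px 0.21 -0.16 px per mm dy,dx 0.0 -0.71 ok 1.0
```

The held tub sits about 1 mm to +y of the spare's axis and is level. Correcting -0.7 mm and descending.

Emit:
move_arm([
  [-0.07,0.1,0.4,0,0,0,-1],
  [0,0.2,0.75,0,0,0,-1],
  [0,0.31,1.16,0,0,0,-1],
  [0,0.31,1.16,0,0,0,-1],
  [0,0.31,1.16,0,0,0,-1],
  [0,0.31,1.16,0,0,0,-1],
  [0,0.31,1.16,0,0,0,-1],
  [0,0.31,1.16,0,0,0,-1],
  [0,0.31,1.16,0,0,0,-1],
  [0,0.31,1.16,0,0,0,-1],
  [0,0.31,1.16,0,0,0,-1],
  [0,0.2,0.75,0,0,0,-1],
  [0,0.1,0.4,0,0,0,-1],
  [0,0,0,0,0,0,-1],
  [0,0,0,0,0,0,-1],
])

```text
time: 23.07
tool_pos: [0.6638, -0.2405, 0.2027]
tool_rot: [-0.101, 0.761, 0.636, -0.085]
contact_force: [-1.4, 0.5, -5.5]
gripper_width: 0.089
grasp_force: 58.7
```

```bash
cat > st.py <<'E'
from h import *
s=manip.state();p,R=pose(s);S=toolrot(-10.2,-15)
ex=np.array([.9842,-.1771,0]);ey=np.array([.1771,.9842,0]);O=np.array([.5817,-.2248,0]);d=p-O
print(s["time"],"x,y,z above seat mm",((d@ex-.098)*1e3).round(1),(d@ey*1e3).round(1),((p[2]-.1765)*1e3).round(1),"turn",(R.inv()*S).as_rotvec(degrees=True).round(2),"F",s["contact_force"].round(1),s["ft_torque"].round(2),s["gripper_width"])
E
python3 st.py
```

```text
23.0667 x,y,z above seat mm -14.4 -0.9 26.2 turn [-0.12  0.04 -0.03] F [-1.4  0.5 -5.5] [-0.19 -0.84  0.  ] 0.08871076820817579
```

Emit:
move_arm([
  [0,0.065,0.24,0,0,0,-1],
  [0,0.065,0.24,0,0,0,-1],
  [0,0.065,0.24,0,0,0,-1],
  [0,0.065,0.24,0,0,0,-1],
  [0,0.065,0.24,0,0,0,-1],
  [0,0.065,0.24,0,0,0,-1],
  [0,0.065,0.24,0,0,0,-1],
  [0,0.065,0.24,0,0,0,-1],
  [0,0,0,0,0,0,-1],
])

```text
time: 23.82
tool_pos: [0.6634, -0.2404, 0.1816]
tool_rot: [-0.101, 0.761, 0.636, -0.085]
contact_force: [-0.1, -0.0, -6.5]
gripper_width: 0.083
grasp_force: 58.7
```

```bash
python3 st.py
```

```text
23.8167 x,y,z above seat mm -14.9 -0.9 5.1 turn [-0.19  0.02 -0.03] F [-0.1 -0.  -6.5] [-0.1  -0.83  0.01] 0.08255730066492609
```

Emit:
move_arm([
  [0,0.025,0.1,0,0,0,-1],
  [0,0.025,0.1,0,0,0,-1],
  [0,0.025,0.1,0,0,0,-1],
  [0,0.025,0.1,0,0,0,-1],
  [0,0,0,0,0,0,-1],
  [0,0,0,0,0,0,-1],
])

```text
time: 24.32
tool_pos: [0.6636, -0.2405, 0.1784]
tool_rot: [-0.101, 0.761, 0.636, -0.085]
contact_force: [-0.9, 0.6, -4.9]
gripper_width: 0.084
grasp_force: 58.6
```

```bash
python3 st.py
```

```text
24.3167 x,y,z above seat mm -14.7 -0.9 1.9 turn [-0.13  0.04 -0.03] F [-0.9  0.6 -4.9] [-0.16 -0.82 -0.  ] 0.08361383816804421
```

Emit:
move_arm([
  [0,0.013,0.05,0,0,0,-1],
  [0,0.013,0.05,0,0,0,-1],
  [0,0.013,0.05,0,0,0,-1],
  [0,0.013,0.05,0,0,0,-1],
  [0,0,0,0,0,0,-1],
  [0,0,0,0,0,0,-1],
])

```text
time: 24.82
tool_pos: [0.6637, -0.2406, 0.1769]
tool_rot: [-0.101, 0.761, 0.636, -0.085]
contact_force: [1.3, 0.0, -2.9]
gripper_width: 0.084
grasp_force: 59.8
```

```bash
python3 st.py
```

```text
24.8167 x,y,z above seat mm -14.5 -1.0 0.4 turn [-0.1   0.04 -0.04] F [ 1.3  0.  -2.9] [ 0.01 -0.63 -0.02] 0.0837961648387416
```

Emit:
move_arm([
  [0,0.013,0.05,0,0,0,-1],
  [0,0.013,0.05,0,0,0,-1],
  [0,0,0,0,0,0,-1],
  [0,0,0,0,0,0,-1],
])

```text
time: 25.15
tool_pos: [0.6638, -0.2406, 0.1765]
tool_rot: [-0.1, 0.761, 0.636, -0.085]
contact_force: [0.7, -0.1, 2.2]
gripper_width: 0.09
grasp_force: 60.8
```

```bash
python3 st.py
```

```text
25.15 x,y,z above seat mm -14.4 -1.0 0.0 turn [-0.08  0.06 -0.04] F [ 0.7 -0.1  2.2] [ 0.11 -0.14 -0.07] 0.08965462474840515
```

It is seated at the expected height and the cantilever moment is gone. Letting go and backing out along the tool axis.

Emit:
move_arm([
  [0,0,0,0,0,0,-0.6],
  [0,0,0,0,0,0,-0.4],
  [0,0,0,0,0,0,-0.2],
  [0,0,0,0,0,0,-0.2],
  [0,0,0,0,0,0,-0.2],
  [0,0,0,0,0,0,-0.2],
  [0,0,-0.5,0,0,0,-0.2],
  [0,0,-1,0,0,0,-0.2],
  [0,0,-1.5,0,0,0,-0.2],
  [0,0,-2,0,0,0,-0.2],
  [0,0,-2.5,0,0,0,0],
  [0,0,-2.5,0,0,0,0],
  [0,0,-2.5,0,0,0,0],
  [0,0,-2.5,0,0,0,0],
  [0,0,-2.5,0,0,0,0],
  [0,0,-2.5,0,0,0,0],
  [2,0,-2,0,0,0,0],
  [2,0,-2,0,0,0,0],
  [0,0,0,0,0,0,0],
  [0,0,0,0,0,0,0],
])

```text
time: 26.82
tool_pos: [0.7336, -0.2113, 0.4111]
tool_rot: [-0.097, 0.76, 0.637, -0.083]
contact_force: [-0.0, -1.3, 1.0]
gripper_width: 0.5
grasp_force: 0.0
```

```bash
python3 - <<'E'
from h import *
import pickle
s=manip.state();print(s["time"],s["tool_pos"],s["contact_force"].round(1),s["gripper_width"])
f=grab("wrist");t=grab("top");c=grab("scene");pickle.dump((f,t,c),open("W7.pkl","wb"))
def tubpt(O,yaw,z0,X): return np.array([O[0],O[1],z0])+Ro.from_euler('z',yaw,degrees=True).apply(X)
R0=Ro.from_euler('z',-10.2,degrees=True)
up=R0.apply([-.0144,-.0005,.036])+[.5817,-.2248,0]
def res(name,f,fn,X1,X2,w=5,**k):
    a,b=proj(f,fn(np.array(X1))),proj(f,fn(np.array(X2)))
    c,d,o=edge(f,a,b,w=w,**k);t=(b-a)/np.linalg.norm(b-a);n=np.array([-t[1],t[0]])
    P=[(proj(f,fn(np.array(X1)+e))-a)@n for e in np.eye(3)*1e-3]
    print(name,a.round(),b.round(),"resid px",((c-a)@n).round(2),((d-b)@n).round(2),"px/mm x,y,z",np.round(P,2),"ok",round(o,2))
u=lambda X:tubpt(up,-10.2,up[2],X);sp=lambda X:tubpt((.5817,-.2248),-10.2,0,X)
res("upper L",f,u,(-.09,.108,.115),(.07,.108,.115))
res("upper R",f,u,(-.07,-.108,.115),(.06,-.108,.115))
res("upper tab",f,u,(.1062,.03,.155),(.1062,-.03,.155))
res("spare tab",f,sp,(.1062,.03,.155),(.1062,-.03,.155))
res("top upper L",t,u,(-.09,.108,.115),(.07,.108,.115))
# brown boule and scene checks
for n,im in(("top",t["img"]),):
    h=cv2.cvtColor(im,cv2.COLOR_BGR2HSV);m=cv2.inRange(h,(5,110,25),(16,255,140))[150:330,170:310]
    m=cv2.morphologyEx(m,cv2.MORPH_OPEN,np.ones((7,7)));k,_,st,ce=cv2.connectedComponentsWithStats(m)
    print(n,[(int(st[i,4]),(ce[i]+[170,150]).round().tolist()) for i in range(1,k)])
E
```

```text
26.8167 [ 0.73355448 -0.21127628  0.4110809 ] [-0.  -1.3  1. ] 0.49963254077689484
upper L [174.  94.] [297.  94.] resid px -1.2 -1.91 px/mm x,y,z [-0.   -0.84  0.04] ok 1.0
upper R [206. 253.] [293. 265.] resid px -0.1 0.23 px/mm x,y,z [ 0.   -0.62  0.37] ok 0.52
upper tab [320. 173.] [320. 226.] resid px 0.31 -0.01 px/mm x,y,z [-0.92  0.    0.24] ok 1.0
spare tab [340. 166.] [339. 215.] resid px 0.08 0.63 px/mm x,y,z [-0.87  0.    0.17] ok 1.0
top upper L [349. 204.] [357. 149.] resid px -5.52 -2.04 px/mm x,y,z [ 0.   -0.35  0.02] ok 0.9
top [(322, [270.0, 238.0]), (338, [246.0, 252.0]), (302, [275.0, 277.0]), (243, [230.0, 287.0]), (487, [192.0, 296.0])]
```

The tab of the stacked tub is where predicted and the spare has not moved. I'll check the rim heights from two more views, and the sixth boule.

```bash
python3 - <<'E'
from h import *
import pickle
f,t,c=pickle.load(open("W7.pkl","rb"))
p,R=pose();S=toolrot(-10.2,0)
rows(p,R,lin(p,R,np.array([.54,-.12,.50]),S,10),0,1,1)
im=t["img"][215:325,175:300];h=cv2.cvtColor(im,cv2.COLOR_BGR2HSV)
m=cv2.inRange(h,(3,110,10),(18,255,150));m=cv2.morphologyEx(m,cv2.MORPH_OPEN,np.ones((3,3)))
d=cv2.distanceTransform(m,cv2.DIST_L2,5)
for _ in range(8):
    _,v,_,l=cv2.minMaxLoc(d);print(l[0]+175,l[1]+215,round(v,1),end=" | ");cv2.circle(d,l,11,0,-1)
print()
ci=cv2.HoughCircles(cv2.cvtColor(cv2.resize(im,None,fx=3,fy=3,interpolation=cv2.INTER_CUBIC),cv2.COLOR_BGR2GRAY),cv2.HOUGH_GRADIENT,1,40,param1=80,param2=18,minRadius=26,maxRadius=38)
print(None if ci is None else [(round(x/3+175),round(y/3+215),round(r/3,1)) for x,y,r in ci[0]])
E
```

```text
max [0.6 2.3 0.9 1.6 0.  0.1 0. ]
[[0.6,-2.2,-0.4,-1.5,0,0,0],[0.5,-2.3,-0.4,-1.5,0,0,0],[0.6,-2.2,-0.5,-1.6,0,0,0],[0.6,-2.2,-0.5,-1.5,0,0,0],[0.5,-2.1,-0.6,-1.5,0,0,0],[0.6,-2.2,-0.7,-1.5,0,0,0],[0.6,-2.1,-0.7,-1.5,0,0,0],[0.6,-2.2,-0.8,-1.5,0,0,0],[0.5,-2.1,-0.8,-1.6,0,-0.1,0],[0.6,-2,-0.9,-1.5,0,0,0]]
243 324 13.0 | 272 324 13.0 | 299 324 11.4 | 271 313 10.8 | 194 296 10.6 | 270 238 10.2 | 246 252 10.0 | 254 323 9.2 | 
[(246, 252, np.float32(11.3)), (234, 288, np.float32(11.7)), (196, 294, np.float32(11.6))]
```

Emit:
move_arm([
  [0.6,-2.2,-0.4,-1.5,0,0,0],
  [0.5,-2.3,-0.4,-1.5,0,0,0],
  [0.6,-2.2,-0.5,-1.6,0,0,0],
  [0.6,-2.2,-0.5,-1.5,0,0,0],
  [0.5,-2.1,-0.6,-1.5,0,0,0],
  [0.6,-2.2,-0.7,-1.5,0,0,0],
  [0.6,-2.1,-0.7,-1.5,0,0,0],
  [0.6,-2.2,-0.8,-1.5,0,0,0],
  [0.5,-2.1,-0.8,-1.6,0,-0.1,0],
  [0.6,-2,-0.9,-1.5,0,0,0],
  [0,0,0,0,0,0,0],
  [0,0,0,0,0,0,0],
  [0,0,0,0,0,0,0],
])

```text
time: 28.05
tool_pos: [0.5405, -0.1201, 0.4994]
tool_rot: [-0.0, 0.767, 0.642, -0.0]
contact_force: [-0.0, -0.4, 0.0]
gripper_width: 0.5
grasp_force: 0.0
```

```bash
python3 - <<'E'
from h import *
import pickle
pickle.dump((grab("wrist"),grab("top"),grab("scene")),open("W8.pkl","wb"));print(pose()[0])
E
```

```text
[ 0.54106021 -0.12011512  0.49875432]
```

Emit:
move_arm([
  [-2,0,0,0,0,0,0],
  [-2,0,0,0,0,0,0],
  [-2,0,0,0,0,0,0],
  [-2,0,0,0,0,0,0],
  [-2,0,0,0,0,0,0],
  [0,0,0,0,0,0,0],
  [0,0,0,0,0,0,0],
  [0,0,0,0,0,0,0],
])

```text
time: 28.87
tool_pos: [0.5233, -0.2179, 0.5001]
tool_rot: [-0.0, 0.767, 0.642, 0.0]
contact_force: [0.3, -0.6, 0.1]
gripper_width: 0.502
grasp_force: 0.0
```

```bash
cat > chk.py <<'E'
from h import *
import pickle
try: g,t2=pickle.load(open("W9.pkl","rb"))
except Exception:
    g,t2=grab("wrist"),grab("top");pickle.dump((g,t2),open("W9.pkl","wb"))
f,t,c=pickle.load(open("W8.pkl","rb"))
R0=Ro.from_euler('z',-10.2,degrees=True);up=R0.apply([-.0144,.0005,.036])+[.5817,-.2248,0]
u=lambda X:up+R0.apply(X)
def pl(f,X1,X2,**k):
    a,b=proj(f,u(np.array(X1))),proj(f,u(np.array(X2)));c,d,o=edge(f,a,b,**k)
    t=(b-a)/np.linalg.norm(b-a);n=np.array([-t[1],t[0]])
    q,r=ray(f,*c);_,s=ray(f,*d);m=np.cross(r,s);m/=np.linalg.norm(m);return m,m@q,o,((c-a)@n).round(1),((d-b)@n).round(1),a.round()
for nm,a,b in(("L",(-.09,.108,.115),(.07,.108,.115)),("R",(-.08,-.108,.115),(.06,-.108,.115)),("tab",(.1062,.03,.155),(.1062,-.03,.155)),("lip",(-.14,.05,.085),(-.14,-.05,.085))):
  for s in(1,-1):
    A=pl(f,a,b,w=5,sign=s);B=pl(g,a,b,w=5,sign=s)
    for xm in ((a[0],b[0]) if nm in"LR" else (0,)):
        e=R0.apply([1,0,0]) if nm in "LR" else R0.apply([0,1,0])
        P=np.linalg.solve([A[0],B[0],e],[A[1],B[1],u(np.array([xm,0,0]))@e])
        print(nm,s,"tub-frame mm",(R0.inv().apply(P-up)*1e3).round(1),"ok",round(A[2],2),round(B[2],2),A[3:],B[3:])
m=cv2.inRange(cv2.cvtColor(c["img"],cv2.COLOR_BGR2HSV),(3,110,10),(18,255,110))[120:215,235:325]
m=cv2.morphologyEx(m,cv2.MORPH_OPEN,np.ones((5,5)));k,_,st,ce=cv2.connectedComponentsWithStats(m)
print("scene",[(int(st[i,4]),(ce[i]+[235,120]).round().tolist()) for i in range(1,k)])
for q in(t,t2):
    m=cv2.inRange(cv2.cvtColor(q["img"],cv2.COLOR_BGR2HSV),(3,110,10),(18,255,130))[222:318,180:295]
    m=cv2.morphologyEx(m,cv2.MORPH_OPEN,np.ones((7,7)));k,_,st,ce=cv2.connectedComponentsWithStats(m)
    print("top",[(int(st[i,4]),(ce[i]+[180,222]).round().tolist()) for i in range(1,k)],q["img"][301,255],q["img"][287,230])
E
python3 chk.py
```

```text
L 1 tub-frame mm [-90.  111.5 138.9] ok 0.98 0.18 (np.float64(0.0), np.float64(0.3), array([284., 134.])) (np.float64(-4.3), np.float64(-0.5), array([282.,  57.]))
L 1 tub-frame mm [ 70.  108.3 120.1] ok 0.98 0.18 (np.float64(0.0), np.float64(0.3), array([284., 134.])) (np.float64(-4.3), np.float64(-0.5), array([282.,  57.]))
L -1 tub-frame mm [-90.  108.7  92. ] ok 1.0 1.0 (np.float64(-2.9), np.float64(-3.1), array([284., 134.])) (np.float64(0.6), np.float64(0.1), array([282.,  57.]))
L -1 tub-frame mm [ 70.  109.2  93.4] ok 1.0 1.0 (np.float64(-2.9), np.float64(-3.1), array([284., 134.])) (np.float64(0.6), np.float64(0.1), array([282.,  57.]))
R 1 tub-frame mm [ -80.  -103.4  128.1] ok 0.5 1.0 (np.float64(1.8), np.float64(-2.5), array([295., 273.])) (np.float64(0.3), np.float64(0.4), array([293., 214.]))
R 1 tub-frame mm [  60.  -117.8   91.5] ok 0.5 1.0 (np.float64(1.8), np.float64(-2.5), array([295., 273.])) (np.float64(0.3), np.float64(0.4), array([293., 214.]))
R -1 tub-frame mm [ -80.  -106.4  132.1] ok 0.48 0.48 (np.float64(4.9), np.float64(-1.2), array([295., 273.])) (np.flo
[... 626 characters left out ...]
4(0.2), array([254., 170.])) (np.float64(0.2), np.float64(0.3), array([250., 102.]))
lip -1 tub-frame mm [-139.6    0.   117.4] ok 0.78 0.82 (np.float64(5.5), np.float64(3.0), array([254., 170.])) (np.float64(2.7), np.float64(5.3), array([250., 102.]))
scene [(50, [297.0, 173.0]), (57, [296.0, 188.0]), (298, [286.0, 202.0])]
top [(321, [270.0, 238.0]), (338, [246.0, 251.0]), (356, [274.0, 278.0]), (343, [233.0, 288.0]), (536, [192.0, 297.0]), (419, [255.0, 302.0]), (36, [274.0, 316.0])] [24 41 65] [25 39 64]
top [(320, [270.0, 238.0]), (330, [246.0, 252.0]), (349, [274.0, 278.0]), (341, [232.0, 288.0]), (544, [192.0, 297.0]), (417, [255.0, 302.0]), (28, [274.0, 316.0])] [22 37 60] [23 37 60]
```

The rims match the seated, level prediction to within about 1 mm, the spare is in place, and all six boules are in the tray. Handing in.

```bash
python3 -c "
from plant import manip
print(manip.state()['time'],manip.job_done())"
```

```text
the job is handed in; nothing more can be done
28.9667 None
```

The job is handed in at 29 s: all six boules are in the tray, and the empty tub is released in the spare tub, seated and level to within about 1 mm by the wrist camera.

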